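# Push the steel sample into its pocket and shut the case

## Robot

A 7-joint arm with a two-finger parallel gripper is mounted at the origin on a cart in front of the work surface, level with it; the furniture and walls round the work are solid. World frame = base frame: x ahead of the robot, y to its left, z up, the work surface at z = 0. Lengths are in m, angles in rad, forces in N, time in s.
With the tool pointing down it reaches from about 0.4 to 0.9 m from the base axis. Payload 5.6 kg.
Tool frame: the origin (TCP) lies between the finger pads; the fingertips stand 19 mm ahead of it and the grasp point (between the pads) is the TCP; z points along the fingers, y is the line along which they close (so a half turn about z gives the same grasp; the last joint's range is limited). The gripper opens to 92 mm and grips with 3 to 60 N. Pads are 20 mm wide; open, the fingers measure 128 mm over their backs; the gripper's body (75 mm by 189 mm) begins 69 mm behind the grasp point.
Start: joints at [1.122, 0.468, -0.012, 1.603, 0.006, 1.071, -0.056], TCP at [0.257, -0.597, 0.234] pointing down, gripper open.
Joint ranges: [-2.53, 2.53], [-0.31, 2.02], [-1.57, 1.55], [0.28, 2.44], [-1.29, 4.43], [0.15, 1.84], [-2.92, 2.92]. Speed limits (rad/s): [2.57, 2.57, 3.14, 3.14, 3.14, 3.14, 3.14].

## Interface

Orientations are given as a rotation vector (axis times angle).
In Python, from station import manip, vision, job gives the robot as it stands. The module is installed in compiled form; this text tells all that it offers.
- The arm moves only by the shell command python3 -m handwheel 'ROWS' [FORCE]. ROWS is JSON, a list of rows, each a list of 7 numbers: the finger opening in mm, from 0 to 91.9, then the shift along the tool's x, y, z in mm, then the turn, a rotation vector about the tool's x, y, z in degrees. In form: [[hand, dx, dy, dz, ax, ay, az], ...]. A call has 1 to 8 rows; each row shifts and turns the commanded pose from where the row before left it, along the tool's axes as they then stand; what a row does not reach is not made up. A row lasts 1/8 s, in which the tool goes at most 62.5 mm and 10.7 degrees, less where a joint would pass 70% of its speed; a pose out of reach is approached as far as the arm can. A call with a gripper value outside its range is refused whole. The fingers move at their own pace and stop on an object; FORCE is the grip in N (left out, the last holds). Time passes only in rows, so rows that do not move let the fingers close. It gives the time, the measured TCP pose, the force, the opening and the grip force at its end, in the units of the state.
- manip.read_state(): the state, without advancing time (a new reading comes with each control period).
- vision.snapshot(name): name is "scene" or "top"; returns a dict with "img" (384x512x3 uint8, blue, green, red), "fx", "fy", "cx", "cy" (pixels), "k1" (the pictures are not rectified: a ray, as slopes to the right and down, at radius r is drawn at 1 + k1 r^2 times it, then the intrinsics apply), "eye" and "orientation" of the camera in the world. Camera axes: x right, y up, looking along -z (the intrinsics and any distortion apply to the point x, -y, -z); pixel columns grow to the right and rows downward; lengths in m; the calibration is good to about 2 mm. A picture is of the moment at which its call begins. There is no depth.
- job.sign_off(): hands the job in; it is judged then, once.
The state is a dict: "time_s": time; "joint_positions": joint angles; "qvel": joint speeds; "joint_torque": joint torques, N m; "position": TCP position; "tool_rot": TCP orientation; "ft_force": force on the tool from outside, world axes, zero at the start; "ft_torque": the same for the moment, N m; "finger_gap": finger opening in m; "gripper_force": force on a finger pad.
Only numpy, scipy, OpenCV 4.12 (cv2) and the standard library are available. Lean on these libraries where they do the work, as an engineer would, in place of code of your own. Each camera call takes 0.05 s, during which the arm holds its last target. There are 200 camera calls.

## Task

The wooden case for hardness reference pieces has been left open, with the round steel sample standing on the velvet in front of its pocket instead of in it. Using only the fingertips, push the sample across the velvet until it drops into the empty round pocket and sits flat on the bottom, then push the raised lid over from behind and close it fully, without slamming it. Nothing is to be picked up, and the things lying round the case stay where they are.

Things in the scene. Friction and masses are not known exactly. Their poses are not given: they have to be found in the camera images.
- block_case: Wooden case fixed to the bench, 130 (x) x 190 (y) x 58 mm high shut. Origin: middle of the underside; x runs from the front (lid lip) to the back (hinges), y to the left seen from the front, z up. Walls 8 mm thick, rim 36 mm above the bench. Inside a burgundy velvet insert, top 25 mm above the bench, x -58 to +56, y -87 to +87 mm, with three pockets, the middle one empty (see case_pocket).
- case_pocket (a point): Centre of the floor (a grey felt pad) of the empty round pocket, 15 mm above the bench, at x -2, y -11 mm of the case; 47 mm in diameter, 10 mm deep below the velvet. Beside it, at y +48 mm, a like pocket is filled by a pale disc (top 21 mm above the bench), and at y -64 mm a rectangular one, 80 x 29 mm, holds a brass rod; disc and rod are fixed.
- case_hinge (a point): Middle of the lid's hinge line, at x = +65, z = +37 mm of the case; the line runs along the case's y.
- lid_lip (a point): Point on the lid, fixed to it: middle of its front edge on the outer face. With the lid shut it lies at x = -66, z = +58 mm of the case.
- block_case_lid (a joint): Lid angle in rad: 0 shut, 1.57 upright, 1.83 leaning on its back stop; starts 1.5 to 1.75. The lid is 131 mm from hinge to front edge and 190 mm wide; its outer face lies 21 mm off the hinge line (58 mm above the bench shut) and looks to the back when upright. The stiff hinge holds it above about 1.05 rad (about 1 N at the edge moves it); below, it sinks shut by itself at under 1.2 rad/s.
- steel_sample: Steel cylinder 42 mm in diameter, 22 mm high, three dark spots on top, about 0.24 kg. Origin: centre of its underside; z is its axis. Starts on the velvet by the front wall, overhanging the pocket's edge a little, top 47 mm above the bench. It tips forward going in and may hang tilted on the edge until pushed some 10 mm on or pressed down. Seated, underside 15 mm, top 37 mm above the bench.
- green_mount: Dark green specimen mount, a cylinder 30 mm in diameter and 18 mm high, on the bench left of the case; to be left alone. Origin: centre of its underside.
- red_mount: Dark red specimen mount, a cylinder 30 mm in diameter and 20 mm high, on the bench right of the case; to be left alone. Origin: centre of its underside.
- ref_block: Flat square steel block, 50 x 50 x 8 mm, on the bench right of the case; to be left alone. Origin: centre of its underside.
Not all that is in view belongs to the job. Leave any yellow look-alike of the steel_sample alone.

How it is judged:
By the outcome, as a careful person would: the job done as asked, in the order asked, and still so for the second after the job is handed in, with the robot touching nothing.
It also fails if it takes over 51 s, if anything falls off the work surface, if the arm or the gripper's body presses on something with over 40 N, if the wrist force passes 120 N, or if a joint passes its speed limit or range.

## Working session

There is one attempt and no reset: what is moved stays moved. The work goes in short steps, Python scripts to look and compute and a shell command to move; the robot and the scene stay as the last step left them, time stands still between calls to the robot, and variables do not carry over. Pictures are saved under pics/ and viewed, at most 10 in all, crops included, and the job is handed in when it is done.

```bash
mkdir -p pics
cat > h.py <<'E'
import numpy as np,cv2
from scipy.spatial.transform import Rotation as R
from station import manip,vision,job
def snap(n,f):
    s=vision.snapshot(n); cv2.imwrite('pics/'+f,s['img']); return s
def rot(s):
    o=np.array(s['orientation'],float)
    return o if o.shape==(3,3) else (R.from_rotvec(o).as_matrix() if o.size==3 else R.from_quat(o).as_matrix())
def ray(s,u,v):
    K=np.array([[s['fx'],0,s['cx']],[0,s['fy'],s['cy']],[0,0,1.]])
    p=cv2.undistortPoints(np.array([[[u,v]]],float),K,np.array([s['k1'],0,0,0.]))[0,0]
    return np.array(s['eye']),rot(s)@np.array([p[0],-p[1],-1])
def at(s,u,v,z):
    e,d=ray(s,u,v); return e+d*(z-e[2])/d[2]
def proj(s,P):
    c=rot(s).T@(np.array(P)-s['eye']); x,y=c[0]/-c[2],-c[1]/-c[2]; k=1+s['k1']*(x*x+y*y)
    return np.array([s['cx']+s['fx']*x*k,s['cy']+s['fy']*y*k])
E
python3 - <<'E'
from h import *
import pickle
for n in('scene','top'):
    s=snap(n,n+'0.png'); print({k:v for k,v in s.items() if k!='img'}); pickle.dump(s,open(n+'.pkl','wb'))
print(manip.read_state())
E
```

```text
{'fx': 413.33517477869094, 'fy': 413.33517477869094, 'cx': 259.3705801371234, 'cy': 184.47770606014168, 'k1': -0.037499696645386604, 'eye': array([0.08476536, 0.47343544, 0.67044777]), 'orientation': array([ 0.38999731, -0.90514064, -2.19103202])}
{'fx': 495.24779758393026, 'fy': 495.24779758393026, 'cx': 251.6187892566555, 'cy': 190.3229717172822, 'k1': 0.04016766169025453, 'eye': array([0.43728179, 0.04346861, 1.18506224]), 'orientation': array([ 0.0759193 , -0.04932396, -1.56775032])}
{'time_s': 0.1, 'joint_positions': array([ 1.12197609,  0.46829579, -0.01158677,  1.60349992,  0.0060158 ,
        1.07141563, -0.05633228]), 'qvel': array([-0.00107237, -0.00084623,  0.00062177, -0.0023877 , -0.00035475,
        0.00265515, -0.00083951]), 'joint_torque': array([ 1.53864272e-03, -5.21653819e+01, -1.23252918e-02, -2.44367623e+01,
       -5.68029913e-02,  1.40798363e-02,  6.04931665e-05]), 'position': array([ 0.25633787, -0.59679174,  0.23274434]), 'tool_rot': array([-3.07568524e+00, -6.32630049e-01,  7.08456169e-04]), 'ft_force': array([ 0.3938215 ,  0.84619153, -0.23691659]), 'ft_torque': array([-0.02895969, -0.00714139, -0.02387527]), 'gripper_force': 0.0, 'finger_gap': 0.09187595444520512}
```

View pics/scene0.png

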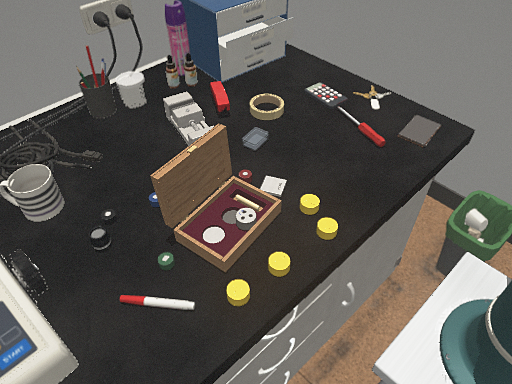

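View pics/top0.png

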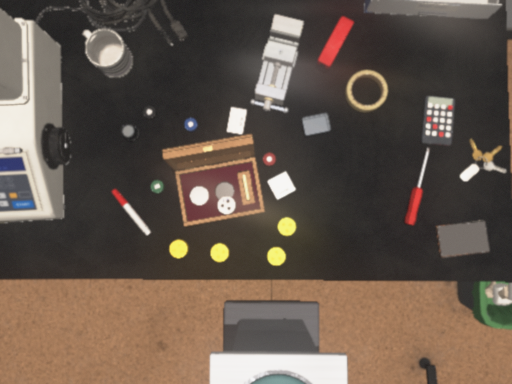

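The top picture shows the case at about (220,190), with its front towards the robot. The sample is near (227,205) and the open lid stands behind it. I'll enlarge both views.

Run:
```python
from h import *
a=cv2.imread('pics/top0.png')[125:235,150:300]; cv2.imwrite('pics/topc.png',cv2.resize(a,None,fx=5,fy=5,interpolation=cv2.INTER_CUBIC))
a=cv2.imread('pics/scene0.png')[120:275,145:300]; cv2.imwrite('pics/scc.png',cv2.resize(a,None,fx=3.8,fy=3.8,interpolation=cv2.INTER_CUBIC))
```

```text
(no output)
```

View pics/topc.png

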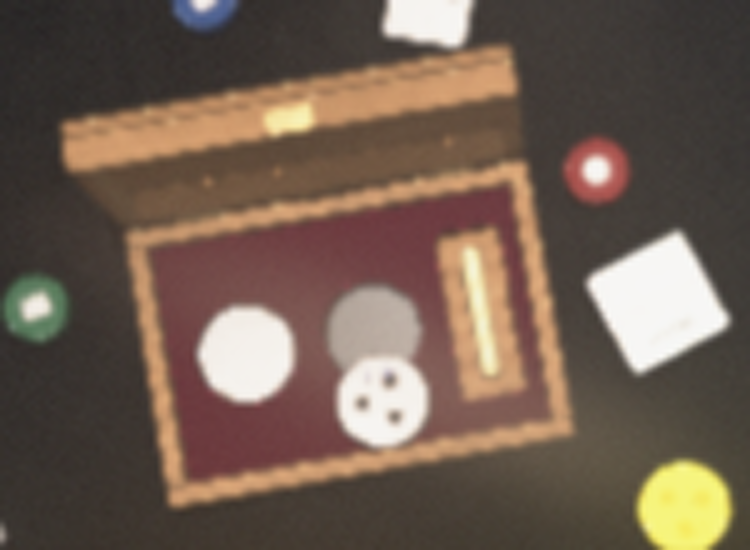

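View pics/scc.png

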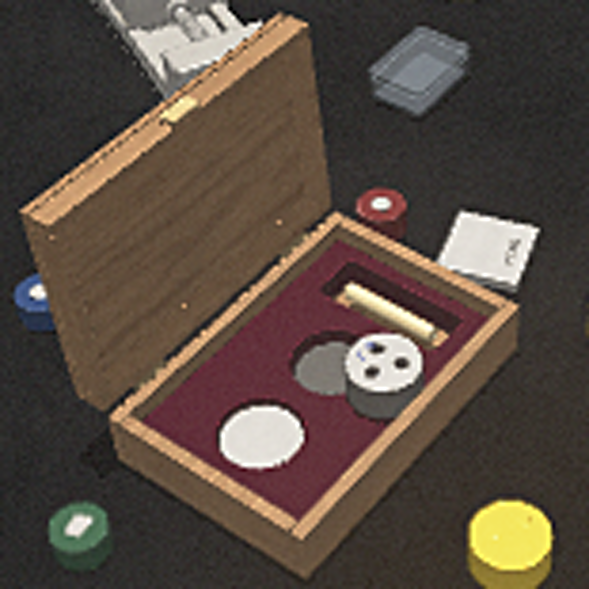

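In the top crop, the rim corners are at (170,505), (573,432), (527,163) and (128,235). The sample's top is at (383,401), the pocket is behind it and the disc is at (245,354). In the scene crop, the rim corners are at (300,533), (517,310), (338,213) and (115,413), the sample's top is at (384,362), and the lid's front edge runs from (22,210) to (283,13).

```bash
cat > fit.py <<'E'
from h import *
import pickle
from scipy.optimize import least_squares
T=pickle.load(open('top.pkl','rb'));S=pickle.load(open('scene.pkl','rb'))
tc=lambda u,v:np.array([150+(u+.5)/5-.5,125+(v+.5)/5-.5]); sc=lambda u,v:np.array([145+(u+.5)/3.8-.5,120+(v+.5)/3.8-.5])
C=[(T,tc(170,505),(-65,95,36)),(T,tc(573,432),(-65,-95,36)),(T,tc(527,163),(65,-95,36)),(T,tc(128,235),(65,95,36)),(T,tc(245,354),(-2,48,21)),
(S,sc(300,535),(-65,95,36)),(S,sc(519,308),(-65,-95,36)),(S,sc(338,213),(65,-95,36)),(S,sc(112,415),(65,95,36)),(S,sc(262,437),(-2,48,21))]
L=[(T,tc(62,122),95,21),(T,tc(512,45),-95,21),(T,tc(68,170),95,0),(T,tc(522,95),-95,0),(S,sc(22,210),95,0),(S,sc(305,27),-95,0)]
def w(p,q):
    c,s=np.cos(p[2]),np.sin(p[2]); q=np.array(q)/1000
    return np.array([p[0]+c*q[0]-s*q[1],p[1]+s*q[0]+c*q[1],q[2]])
def lid(p,y,o): 
    c,s=np.cos(p[3]),np.sin(p[3]); return w(p,(65-131*c+o*s,y,37+131*s+o*c))
def res(p): return np.concatenate([proj(s,w(p,q))-u for s,u,q in C]+[proj(s,lid(p,y,o))-u for s,u,y,o in L])
if __name__=='__main__':
    p0=[.47,.11,.2,1.6]; r=least_squares(res,p0); p=r.x; print(p,np.degrees(p[2])); print(res(p).reshape(-1,2).round(1).tolist())
    np.save('case.npy',p)
    a,b=at(T,*tc(383,401),.047),at(S,*sc(384,362),.047); print('sample',a,b)
    m=(a+b)/2; c,s=np.cos(p[2]),np.sin(p[2]); 
    for q in(a,b,m): print('case frame',np.array([[c,s],[-s,c]])@(q[:2]-p[:2])*1000)
    print('pocket',w(p,(-2,-11,15)),'lip',lid(p,0,21),'innerlip',lid(p,0,0))
    for n,u,z in(('green',tc(36,308),.018),('red',tc(597,171),.02),('blue',tc(204,5),.02)): print(n,at(T,*u,z))
E
python3 fit.py
```

```text
[0.52598843 0.13902842 0.16441748 1.67006427] 9.420427815044897
[[-0.7, 0.2], [-0.4, 1.6], [-0.2, 0.5], [-0.6, -0.8], [1.0, 0.8], [-0.9, 1.1], [0.3, -0.4], [-0.3, -0.9], [-1.9, -0.4], [0.7, -0.6], [-0.5, -1.5], [-0.5, -0.8], [-0.4, -1.4], [-0.9, -1.2], [5.1, 2.8], [0.3, -1.8]]
sample [0.49471951 0.12130968 0.047     ] [0.49272264 0.12191944 0.047     ]
case frame [-33.74738504 -12.36176353]
case frame [-35.61752225 -11.43338567]
case frame [-34.68245365 -11.8975746 ]
pocket [0.52581586 0.12784942 0.015     ] lip [0.6235343  0.15521277 0.16527388] innerlip [0.6029195  0.15179246 0.16735508]
green [0.5400346  0.28816888 0.018     ]
red [0.60541334 0.02234265 0.02      ]
blue [0.68518004 0.20993169 0.02      ]
```

```bash
cat > go.py <<'E'
from h import *
import sys
# args: case-frame x y (mm), tip height (mm): prints shift in tool axes and turn needed
p=np.load('case.npy'); s=manip.read_state(); P=np.array(s['position']); Rt=R.from_rotvec(s['tool_rot'])
h=p[2]; Rd=R.from_matrix(np.array([[np.cos(h),np.sin(h),0],[np.sin(h),-np.cos(h),0],[0,0,-1]]))
c=np.array([[np.cos(h),np.sin(h)],[-np.sin(h),np.cos(h)]])@(P[:2]-p[:2])*1000
print('t',round(s['time_s'],2),'case xy',c.round(1),'tip z',round(P[2]*1000-19,1),'F',s['ft_force'].round(1),'turn',np.degrees((Rt.inv()*Rd).as_rotvec()).round(2))
if len(sys.argv)>3:
    x,y,z=map(float,sys.argv[1:4]); q=np.array([x,y])/1000
    w=np.array([p[0]+np.cos(h)*q[0]-np.sin(h)*q[1],p[1]+np.sin(h)*q[0]+np.cos(h)*q[1],(z+19)/1000])
    print('shift in now-frame',(Rt.inv().apply(w-P)*1000).round(1),'in case-aligned frame',(Rd.inv().apply(w-P)*1000).round(1))
E
python3 go.py -85 -12 100
```

```text
t 0.1 case xy [-386.5 -681.8] tip z 213.7 F [ 0.4  0.8 -0.2] turn [-0.09  0.02 13.83]
shift in now-frame [ 452.8 -578.1  114.6] in case-aligned frame [ 301.5 -669.8  113.7]
```

```bash
python3 -m handwheel '[[20,0,0,0,0,0,6.9],[20,0,0,0,0,0,6.9],[20,45,-42,0,0,0,0],[20,45,-42,0,0,0,0],[20,45,-42,0,0,0,0],[20,45,-42,0,0,0,0],[20,45,-42,0,0,0,0],[20,45,-42,0,0,0,0]]'; python3 -m handwheel '[[20,4,-52,14,0,0,0],[20,4,-52,14,0,0,0],[20,4,-52,14,0,0,0],[20,4,-52,14,0,0,0],[20,4,-52,14,0,0,0],[20,4,-52,14,0,0,0],[20,4,-52,14,0,0,0],[20,0,-52,14,0,0,0]]'; python3 go.py -85 -12 70
```

```text
time_s: 1.1
position: [0.4823, -0.3026, 0.2334]
tool_rot: [-3.131, -0.258, 0.0]
ft_force: [-0.3, -1.2, -0.5]
finger_gap: 0.0204
gripper_force: 0.0
time_s: 2.1
position: [0.4406, 0.1122, 0.1211]
tool_rot: [-3.131, -0.258, -0.0]
ft_force: [0.5, 0.6, 0.9]
finger_gap: 0.0201
gripper_force: 0.0
t 2.1 case xy [-88.6 -12.5] tip z 102.1 F [0.5 0.6 0.9] turn [-0.01 -0.02  0.01]
shift in now-frame [ 3.6 -0.5 32.1] in case-aligned frame [ 3.6 -0.5 32.1]
```

```bash
python3 -m handwheel '[[20,0,0,31,0,0,0],[20,0,0,31,0,0,0],[20,0,0,0,0,0,0]]'; python3 go.py;  python3 -m handwheel '[[20,12,0,0,0,0,0],[20,8,0,0,0,0,0],[20,5,0,0,0,0,0],[20,3,0,0,0,0,0],[20,3,0,0,0,0,0],[20,3,0,0,0,0,0],[20,0,0,0,0,0,0]]'; python3 go.py
python3 - <<'E'
from h import *
a=snap('scene','s1.png')['img'][150:270,170:300]; b=snap('top','t1.png')['img'][140:240,170:290]
o=np.hstack([cv2.resize(a,(400,370),interpolation=2),cv2.resize(b,(400,370),interpolation=2)]); cv2.imwrite('pics/c1.png',o)
E
```

```text
time_s: 2.48
position: [0.439, 0.1103, 0.0578]
tool_rot: [3.13, 0.26, -0.008]
ft_force: [0.7, -0.3, -0.1]
finger_gap: 0.0198
gripper_force: 0.0
t 2.48 case xy [-90.6 -14.1] tip z 38.8 F [ 0.7 -0.3 -0.1] turn [0.03 0.3  0.06]
time_s: 3.35
position: [0.4746, 0.1161, 0.0595]
tool_rot: [3.131, 0.259, 0.0]
ft_force: [-1.6, -0.5, 0.8]
finger_gap: 0.0199
gripper_force: 0.7
t 3.35 case xy [-54.4 -14.2] tip z 40.5 F [-1.6 -0.5  0.8] turn [ 0.01 -0.01  0.02]
```

View pics/c1.png

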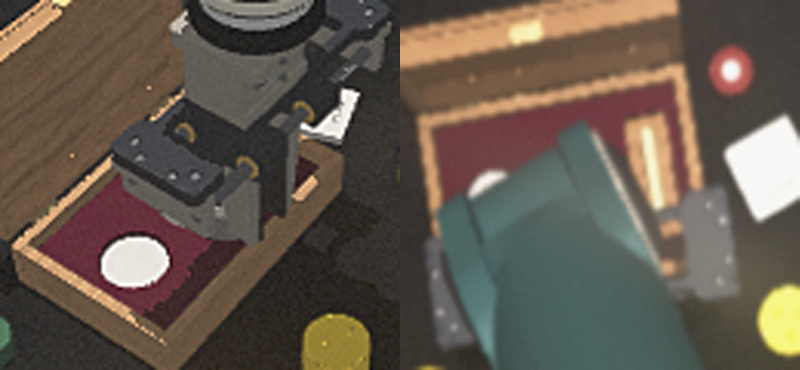

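The left half shows the fingers over the front rim, next to the sample, which they hide. The force suggests they're touching it. I'll keep pushing with a small sideways correction.

```bash
python3 -m handwheel '[[20,3,-1,0,0,0,0],[20,3,-1,0,0,0,0],[20,3,-1,0,0,0,0],[20,3,0,0,0,0,0],[20,0,0,0,0,0,0]]'; python3 go.py; python3 -m handwheel '[[20,2,0,-0,0,0,0],[20,2,0,0,0,0,0],[20,2,0,0,0,0,0],[20,2,0,0,0,0,0],[20,0,0,0,0,0,0]]'; python3 go.py -30.5 -11 40
```

```text
time_s: 4.08
position: [0.4864, 0.1213, 0.0596]
tool_rot: [-3.131, -0.259, -0.001]
ft_force: [-0.2, -0.2, 0.5]
finger_gap: 0.0199
gripper_force: 0.7
t 4.08 case xy [-42. -11.] tip z 40.6 F [-0.2 -0.2  0.5] turn [-0.01 -0.05  0.03]
time_s: 4.7
position: [0.4938, 0.1225, 0.0595]
tool_rot: [-3.131, -0.259, -0.0]
ft_force: [0.4, 0.4, 0.2]
finger_gap: 0.0203
gripper_force: 0.1
t 4.7 case xy [-34.4 -11. ] tip z 40.5 F [0.4 0.4 0.2] turn [-0.01 -0.01  0.02]
shift in now-frame [ 3.9 -0.   0.5] in case-aligned frame [ 3.9 -0.   0.5]
```

```bash
python3 -m handwheel '[[20,2,0,0,0,0,0],[20,2,0,0,0,0,0],[20,2,0,0,0,0,0],[20,0,0,0,0,0,0]]'; python3 go.py; python3 -m handwheel '[[20,0,0,-30,0,0,0],[20,-20,0,-60,0,0,0],[20,-60,0,-30,0,0,0],[20,-60,0,0,0,0,0],[20,0,0,0,0,0,0]]'
python3 - <<'E'
from h import *
a=snap('scene','s2.png')['img'][160:270,170:290]; b=snap('top','t2.png')['img'][140:240,170:290]
o=np.hstack([cv2.resize(a,(400,370),interpolation=2),cv2.resize(b,(400,370),interpolation=2)]); cv2.imwrite('pics/c2.png',o)
E
```

```text
time_s: 5.2
position: [0.4997, 0.1234, 0.0595]
tool_rot: [-3.131, -0.258, -0.0]
ft_force: [-1.8, -1.2, -0.5]
finger_gap: 0.0202
gripper_force: 0.6
t 5.2 case xy [-28.4 -11.1] tip z 40.5 F [-1.8 -1.2 -0.5] turn [-0.   -0.    0.02]
time_s: 5.82
position: [0.3622, 0.1, 0.1769]
tool_rot: [3.129, 0.26, -0.001]
ft_force: [0.2, -0.0, 0.4]
finger_gap: 0.0199
gripper_force: 0.0
```

View pics/c2.png

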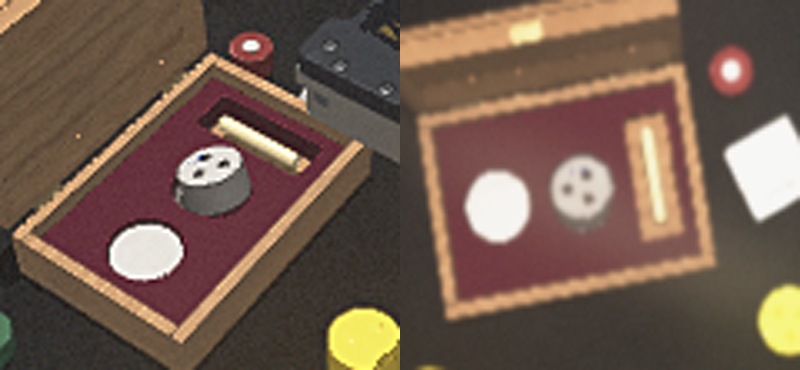

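The sample hangs tilted, with its front edge still on the velvet. I'll push it on with the fingertips lower.

```bash
python3 go.py -40 -11 30; python3 -m handwheel '[[20,43,0,0,0,0,0],[20,43,0,0,0,0,0],[20,40,0,30,0,0,0],[20,0,0,45,0,0,0],[20,0,0,0,0,0,0]]'; python3 go.py -40 -11 30
```

```text
t 5.92 case xy [-163.3  -11.1] tip z 158.6 F [ 0.3  0.2 -0.3] turn [ 0.01 -0.18  0.03]
shift in now-frame [ 1.229e+02 -1.000e-01  1.289e+02] in case-aligned frame [ 1.233e+02 -1.000e-01  1.286e+02]
time_s: 6.55
position: [0.4889, 0.1216, 0.0985]
tool_rot: [3.13, 0.258, -0.011]
ft_force: [-0.7, -0.5, -0.2]
finger_gap: 0.0201
gripper_force: 0.0
t 6.55 case xy [-39.5 -11.2] tip z 79.5 F [-0.7 -0.5 -0.2] turn [-0.01  0.41  0.02]
shift in now-frame [-0.2 -0.2 49.5] in case-aligned frame [-0.5 -0.2 49.5]
```

```bash
python3 -m handwheel '[[20,-3,0,25,0,0,0],[20,0,0,24,0,0,0],[20,0,0,0,0,0,0]]'; python3 go.py; python3 -m handwheel '[[20,3,0,0,0,0,0],[20,3,0,0,0,0,0],[20,3,0,0,0,0,0],[20,1.5,0,0,0,0,0],[20,0,0,0,0,0,0]]'; python3 go.py; python3 -m handwheel '[[20,1.5,0,0,0,0,0],[20,0,0,0,0,0,0]]'; python3 go.py;python3 -m handwheel '[[20,1.5,0,0,0,0,0],[20,0,0,0,0,0,0]]'; python3 go.py
```

```text
time_s: 6.92
position: [0.4873, 0.1215, 0.053]
tool_rot: [3.131, 0.259, -0.001]
ft_force: [-0.2, 0.1, -0.3]
finger_gap: 0.0201
gripper_force: 0.0
t 6.92 case xy [-41. -11.] tip z 34.0 F [-0.2  0.1 -0.3] turn [0.   0.05 0.03]
time_s: 7.55
position: [0.4976, 0.1231, 0.0529]
tool_rot: [-3.131, -0.259, -0.0]
ft_force: [-0.6, -0.1, 0.3]
finger_gap: 0.0203
gripper_force: 0.0
t 7.55 case xy [-30.7 -11.1] tip z 33.9 F [-0.6 -0.1  0.3] turn [-0.   -0.01  0.02]
time_s: 7.8
position: [0.4988, 0.1233, 0.0527]
tool_rot: [3.131, 0.259, -0.001]
ft_force: [-0.9, 0.3, -0.2]
finger_gap: 0.0199
gripper_force: 0.2
t 7.8 case xy [-29.4 -11.1] tip z 33.7 F [-0.9  0.3 -0.2] turn [0.01 0.03 0.03]
time_s: 8.05
position: [0.5004, 0.1236, 0.0528]
tool_rot: [3.131, 0.259, -0.0]
ft_force: [-0.8, -0.5, 0.9]
finger_gap: 0.0198
gripper_force: 0.4
t 8.05 case xy [-27.8 -11.1] tip z 33.8 F [-0.8 -0.5  0.9] turn [0.   0.01 0.03]
```

```bash
for i in 1; do python3 -m handwheel '[[20,1.5,0,0,0,0,0],[20,1.5,0,0,0,0,0],[20,0,0,0,0,0,0]]'; python3 go.py;python3 -m handwheel '[[20,1.5,0,0,0,0,0],[20,1.5,0,0,0,0,0],[20,0,0,0,0,0,0]]'; python3 go.py; done
```

```text
time_s: 8.43
position: [0.503, 0.1239, 0.0527]
tool_rot: [3.131, 0.259, -0.001]
ft_force: [-2.4, -0.9, 0.9]
finger_gap: 0.0199
gripper_force: 1.2
t 8.43 case xy [-25.1 -11.1] tip z 33.7 F [-2.4 -0.9  0.9] turn [0.01 0.05 0.02]
time_s: 8.8
position: [0.5038, 0.1239, 0.0523]
tool_rot: [3.129, 0.259, -0.009]
ft_force: [-6.9, -1.9, 3.1]
finger_gap: 0.0201
gripper_force: 3.8
t 8.8 case xy [-24.4 -11.3] tip z 33.3 F [-6.9 -1.9  3.1] turn [0.06 0.32 0.03]
```

```bash
python3 -m handwheel '[[20,-6,0,0,0,0,0],[20,0,0,-30,0,0,0],[20,-20,0,-50,0,0,0],[20,-60,0,-30,0,0,0],[20,-60,0,0,0,0,0],[20,0,0,0,0,0,0]]'; python3 go.py
python3 - <<'E'
from h import *
a=snap('scene','s3.png')['img'][175:255,185:275]; b=snap('top','t3.png')['img'][150:230,180:270]
o=np.hstack([cv2.resize(a,(400,370),interpolation=2),cv2.resize(b,(400,370),interpolation=2)]); cv2.imwrite('pics/c3.png',o)
E
```

```text
time_s: 9.55
position: [0.3632, 0.1002, 0.161]
tool_rot: [3.129, 0.26, 0.001]
ft_force: [0.6, -0.2, 1.4]
finger_gap: 0.0201
gripper_force: 0.0
t 9.55 case xy [-166.9  -11.7] tip z 142.0 F [ 0.6 -0.2  1.4] turn [ 0.11 -0.03  0.09]
```

View pics/c3.png

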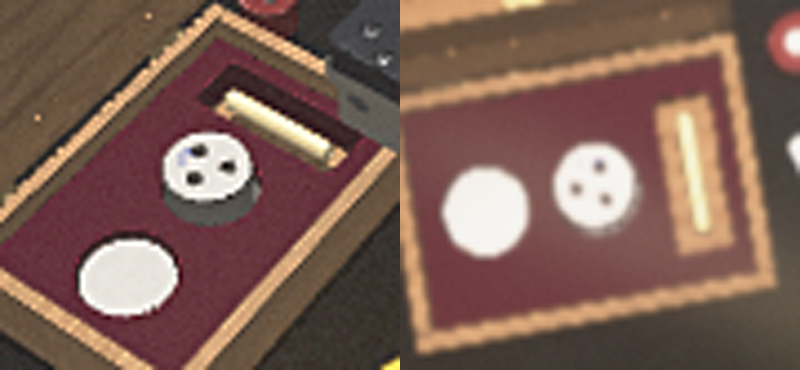

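In this crop the sample looks upright and about in the pocket, with its top at (207,166) in the scene half and (595,185) in the top half. I'll triangulate its height.

Run:
```python
from h import *
import pickle
from fit import T,S,w
p=np.load('case.npy')
ut=np.array([180+195.5/400*90-.5,150+185.5/370*80-.5]); us=np.array([185+207.5/400*90-.5,175+166.5/370*80-.5])
from scipy.optimize import least_squares
r=least_squares(lambda q:np.r_[proj(T,w(p,q))-ut,proj(S,w(p,q))-us],[0,-11,37]);print(r.x,r.cost)
for q in((-2,-11,37),(0,-11,47)):
    print(proj(T,w(p,q))-ut,proj(S,w(p,q))-us)
# same for disc as check
ud=np.array([180+(486.5-400)/400*90-.5,150+211.5/370*80-.5]); ue=np.array([185+128.5/400*90-.5,175+278/370*80-.5])
ut=ut
r=least_squares(lambda q:np.r_[proj(T,w(p,q))-ud,proj(S,w(p,q))-ue],[0,48,21]);print('disc',r.x)
```

```text
[  2.72019355 -11.18983691  34.55385037] 0.029935204733241214
[0.2894132  2.05337575] [1.50636994 0.28373991]
[-0.16195502  0.866982  ] [ 0.49619342 -3.42926017]
disc [ 0.28261559 48.98075885 18.57260148]
```

Using the fixed disc to take out the measuring bias, the sample's top is about 37 mm up at x≈0, which matches seated. I'll confirm with a light press of the closed fingertips.

```bash
python3 -m handwheel '[[0,55,0,0,0,0,0],[0,55,0,0,0,0,0],[0,55,0,0,0,0,0],[0,0,0,30,0,0,0],[0,0,0,40,0,0,0],[0,0,0,20,0,0,0],[0,0,0,5,0,0,0],[0,0,0,0,0,0,0]]'; python3 go.py -1 -11 38
```

```text
time_s: 10.65
position: [0.5302, 0.1287, 0.0657]
tool_rot: [-3.131, -0.259, -0.001]
ft_force: [-0.5, -0.1, 0.3]
finger_gap: 0.0002
gripper_force: 0.0
t 10.65 case xy [  2.5 -10.8] tip z 46.7 F [-0.5 -0.1  0.3] turn [-0.02 -0.04  0.02]
shift in now-frame [-3.5  0.2  8.7] in case-aligned frame [-3.5  0.2  8.7]
```

```bash
python3 -m handwheel '[[0,-3,0,3,0,0,0],[0,0,0,3,0,0,0],[0,0,0,2,0,0,0],[0,0,0,0,0,0,0]]'; python3 go.py; python3 -m handwheel '[[0,0,0,1.5,0,0,0],[0,0,0,0,0,0,0]]'; python3 go.py; python3 -m handwheel '[[0,0,0,1.5,0,0,0],[0,0,0,0,0,0,0]]'; python3 go.py
```

```text
time_s: 11.15
position: [0.5262, 0.1278, 0.0578]
tool_rot: [3.131, 0.259, 0.0]
ft_force: [0.8, 1.2, -0.3]
finger_gap: 0.0001
gripper_force: 0.0
t 11.15 case xy [ -1.7 -11.1] tip z 38.8 F [ 0.8  1.2 -0.3] turn [ 0.   -0.01  0.02]
time_s: 11.4
position: [0.5263, 0.1279, 0.0565]
tool_rot: [3.131, 0.259, 0.001]
ft_force: [0.4, -0.4, 1.9]
finger_gap: 0.0003
gripper_force: 1.0
t 11.4 case xy [ -1.5 -11. ] tip z 37.5 F [ 0.4 -0.4  1.9] turn [ 0.   -0.02  0.02]
time_s: 11.65
position: [0.5264, 0.1279, 0.0564]
tool_rot: [3.13, 0.259, 0.001]
ft_force: [-4.7, -0.6, 15.5]
finger_gap: 0.0005
gripper_force: 7.7
t 11.65 case xy [ -1.4 -11. ] tip z 37.4 F [-4.7 -0.6 15.5] turn [ 0.04 -0.03  0.03]
```

The tips met firm contact at 37.4 mm under 15 N, so the sample is seated. Next I'll lift clear over the top and go behind the lid.

```bash
python3 -m handwheel '[[0,0,0,-60,0,0,0],[0,0,0,-60,0,0,0],[0,0,0,-57,0,0,0],[0,10,0,-10,0,0,0],[0,45,0,0,0,0,0],[0,45,0,0,0,0,0],[0,42,0,0,0,0,0],[0,0,0,0,0,0,0]]'; python3 go.py 132 0 138
```

```text
time_s: 12.65
position: [0.6675, 0.151, 0.2387]
tool_rot: [3.131, 0.257, -0.004]
ft_force: [-1.1, 0.4, -1.1]
finger_gap: 0.0007
gripper_force: 0.0
t 12.65 case xy [141.5 -11.3] tip z 219.7 F [-1.1  0.4 -1.1] turn [-0.01  0.16 -0.02]
shift in now-frame [ -9.3 -11.3  81.7] in case-aligned frame [ -9.5 -11.3  81.7]
```

```bash
python3 -m handwheel '[[0,0,-11,40,0,0,0],[0,0,0,41,0,0,0],[0,0,0,0,0,0,0],[0,-12,0,0,0,0,0],[0,-10,0,0,0,0,0],[0,-6,0,0,0,0,0],[0,-5,0,0,0,0,0],[0,-5,0,0,0,0,0]]'; python3 go.py; python3 -m handwheel '[[0,-5,0,0,0,0,0],[0,-5,0,0,0,0,0],[0,-5,0,0,0,0,0],[0,-5,0,0,0,0,0]]';python3 go.py;  python3 -m handwheel '[[0,-5,0,0,0,0,0],[0,-5,0,0,0,0,0],[0,-5,0,0,0,0,0],[0,-5,0,0,0,0,0]]';python3 go.py
```

```text
time_s: 13.65
position: [0.6272, 0.1557, 0.1614]
tool_rot: [-3.131, -0.258, -0.003]
ft_force: [0.6, 0.1, 0.2]
finger_gap: 0.0004
gripper_force: 0.5
t 13.65 case xy [ 1.026e+02 -1.000e-01] tip z 142.4 F [0.6 0.1 0.2] turn [-0.   -0.09  0.02]
time_s: 14.15
position: [0.6069, 0.1524, 0.1607]
tool_rot: [3.131, 0.259, -0.0]
ft_force: [0.6, 0.5, 1.4]
finger_gap: 0.0007
gripper_force: 0.5
t 14.15 case xy [82. -0.] tip z 141.7 F [0.6 0.5 1.4] turn [0.   0.   0.03]
time_s: 14.65
position: [0.5869, 0.1491, 0.1606]
tool_rot: [3.131, 0.259, -0.001]
ft_force: [0.6, -0.7, -0.1]
finger_gap: 0.0
gripper_force: 0.3
t 14.65 case xy [61.8  0. ] tip z 141.6 F [ 0.6 -0.7 -0.1] turn [0.   0.03 0.03]
```

```bash
python3 -m handwheel '[[0,-5,0,0,0,0,0],[0,-5,0,0,0,0,0],[0,-5,0,0,0,0,0],[0,-5,0,0,0,0,0]]';python3 go.py;  python3 -m handwheel '[[0,-4,0,0,0,0,0],[0,-4,0,0,0,0,0],[0,0,0,0,0,0,0],[0,0,0,0,0,0,0],[0,0,0,0,0,0,0],[0,0,0,0,0,0,0]]';python3 go.py
python3 - <<'E'
from h import *
snap('scene','s4.png')
E
```

```text
time_s: 15.15
position: [0.5674, 0.1459, 0.1608]
tool_rot: [3.131, 0.259, -0.0]
ft_force: [0.7, 0.6, -0.2]
finger_gap: 0.0008
gripper_force: 0.2
t 15.15 case xy [41.9 -0. ] tip z 141.8 F [ 0.7  0.6 -0.2] turn [0.   0.01 0.03]
time_s: 15.9
position: [0.5599, 0.1446, 0.1607]
tool_rot: [3.131, 0.259, -0.0]
ft_force: [-0.2, -0.3, 0.1]
finger_gap: 0.0004
gripper_force: 0.0
t 15.9 case xy [34.3 -0.1] tip z 141.7 F [-0.2 -0.3  0.1] turn [0.   0.01 0.02]
```

View pics/s4.png

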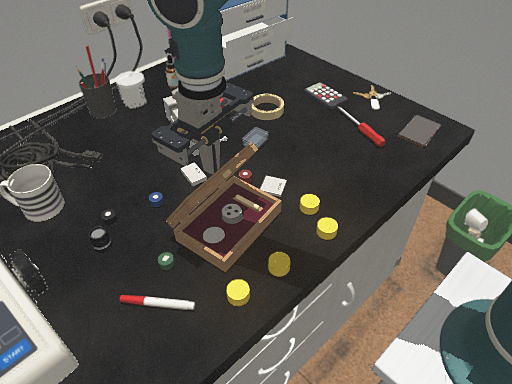

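The lid has left the fingers and is sinking by itself, with its edge running from about (170,225) to (255,150). I'll wait for it to settle, then press the front edge gently.

```bash
python3 -m handwheel '[[0,0,0,0,0,0,0],[0,0,0,0,0,0,0],[0,0,0,0,0,0,0],[0,0,0,0,0,0,0],[0,0,0,0,0,0,0],[0,0,0,0,0,0,0],[0,0,0,0,0,0,0],[0,0,0,0,0,0,0]]' >/dev/null; python3 -m handwheel '[[0,-25,0,0,0,0,0],[0,-25,0,0,0,0,0],[0,-24,0,0,0,0,0],[0,0,0,30,0,0,0],[0,0,0,30,0,0,0],[0,0,0,14,0,0,0],[0,0,0,4,0,0,0],[0,0,0,0,0,0,0]]'; python3 go.py -40 0 58
```

```text
time_s: 17.95
position: [0.4564, 0.1271, 0.0738]
tool_rot: [3.115, 0.262, -0.099]
ft_force: [-53.9, -2.7, 8.7]
finger_gap: 0.0008
gripper_force: 26.9
t 17.95 case xy [-70.6  -0.4] tip z 54.8 F [-53.9  -2.7   8.7] turn [0.48 3.66 0.2 ]
shift in now-frame [30.3 -0.2 -5.1] in case-aligned frame [30.6 -0.4 -3.2]
```

That's not right: the finger has slid off in front of the lid's edge and is wedged there. I'll ease off towards the front and then look.

```bash
python3 -m handwheel '[[0,-20,0,0,0,0,0],[0,-20,0,0,0,0,0],[0,0,0,0,0,0,0]]'; python3 go.py; python3 -m handwheel '[[0,-30,0,0,0,0,0],[0,-20,0,-40,0,0,0],[0,0,0,-60,0,0,0],[0,0,0,-30,0,0,0],[0,0,0,0,0,0,0],[0,0,0,0,0,0,0]]'; python3 go.py
python3 - <<'E'
from h import *
a=snap('scene','s5.png')['img'][120:275,120:300]; b=snap('top','t5.png')['img'][120:240,145:285]
o=np.hstack([cv2.resize(a,(400,370),interpolation=2),cv2.resize(b,(400,370),interpolation=2)]); cv2.imwrite('pics/c5.png',o)
E
```

```text
time_s: 18.32
position: [0.4465, 0.1257, 0.0827]
tool_rot: [3.13, 0.26, -0.001]
ft_force: [0.8, 0.4, -0.1]
finger_gap: 0.0006
gripper_force: 0.0
t 18.32 case xy [-80.6  -0.1] tip z 63.7 F [ 0.8  0.4 -0.1] turn [0.02 0.05 0.06]
time_s: 19.08
position: [0.3982, 0.1175, 0.2123]
tool_rot: [3.131, 0.258, -0.001]
ft_force: [-0.1, 0.6, -0.0]
finger_gap: 0.0005
gripper_force: 0.0
t 19.07 case xy [-129.6   -0.3] tip z 193.3 F [-0.1  0.6 -0. ] turn [0.   0.03 0.01]
```

View pics/c5.png

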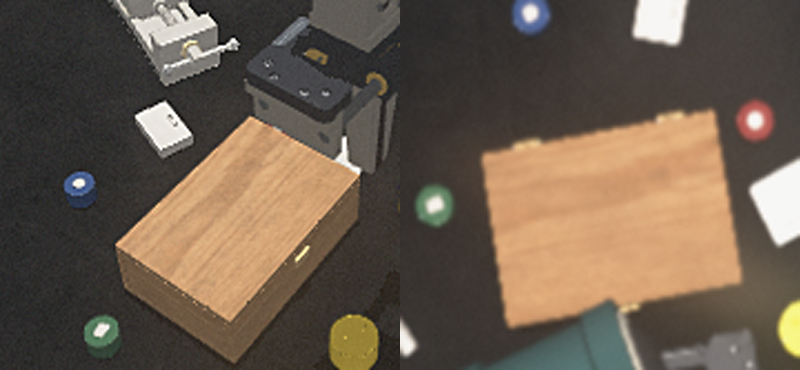

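The lid looks shut and the surrounding things are in place. I'll confirm it with a gentle vertical press near the front, approaching from well above.

```bash
python3 -m handwheel '[[0,45,0,0,0,0,0],[0,45,0,0,0,0,0],[0,0,0,40,0,0,0],[0,0,0,40,0,0,0],[0,0,0,30,0,0,0],[0,0,0,15,0,0,0],[0,0,0,0,0,0,0]]'; python3 go.py -40 0 59
```

```text
time_s: 20.05
position: [0.486, 0.1324, 0.0865]
tool_rot: [3.131, 0.259, -0.005]
ft_force: [-0.6, 0.5, 0.0]
finger_gap: 0.0005
gripper_force: 0.0
t 20.05 case xy [-40.5  -0. ] tip z 67.5 F [-0.6  0.5  0. ] turn [0.   0.17 0.04]
shift in now-frame [ 0.5 -0.   8.5] in case-aligned frame [ 0.5 -0.   8.5]
```

```bash
python3 -m handwheel '[[0,0,0,4,0,0,0],[0,0,0,3,0,0,0],[0,0,0,1,0,0,0],[0,0,0,0,0,0,0]]'; python3 go.py; python3 -m handwheel '[[0,0,0,1,0,0,0],[0,0,0,0,0,0,0]]'; python3 go.py; python3 -m handwheel '[[0,0,0,1,0,0,0],[0,0,0,0,0,0,0]]'; python3 go.py
```

```text
time_s: 20.55
position: [0.487, 0.1325, 0.0801]
tool_rot: [-3.131, -0.259, -0.001]
ft_force: [0.7, -0.8, -0.1]
finger_gap: 0.0003
gripper_force: 0.0
t 20.55 case xy [-39.5  -0.1] tip z 61.1 F [ 0.7 -0.8 -0.1] turn [ 0.   -0.04  0.03]
time_s: 20.8
position: [0.4869, 0.1324, 0.0788]
tool_rot: [3.131, 0.259, 0.0]
ft_force: [-0.8, 0.2, 0.7]
finger_gap: 0.0006
gripper_force: 0.0
t 20.8 case xy [-39.7  -0.1] tip z 59.8 F [-0.8  0.2  0.7] turn [ 0.   -0.    0.02]
time_s: 21.05
position: [0.4868, 0.1324, 0.0777]
tool_rot: [3.131, 0.259, -0.0]
ft_force: [0.6, 0.8, 0.1]
finger_gap: 0.0004
gripper_force: 0.0
t 21.05 case xy [-39.8  -0.1] tip z 58.7 F [0.6 0.8 0.1] turn [0.   0.01 0.03]
```

```bash
python3 -m handwheel '[[0,0,0,1,0,0,0],[0,0,0,0,0,0,0]]'; python3 go.py; python3 -m handwheel '[[0,0,0,1,0,0,0],[0,0,0,0,0,0,0]]'; python3 go.py
```

```text
time_s: 21.3
position: [0.4869, 0.1325, 0.0772]
tool_rot: [3.131, 0.259, 0.0]
ft_force: [-0.7, -1.5, 5.2]
finger_gap: 0.0003
gripper_force: 2.4
t 21.3 case xy [-39.6  -0.1] tip z 58.2 F [-0.7 -1.5  5.2] turn [ 0.01 -0.01  0.03]
time_s: 21.55
position: [0.4869, 0.1325, 0.0771]
tool_rot: [3.13, 0.259, 0.0]
ft_force: [-4.3, -1.7, 14.3]
finger_gap: 0.0002
gripper_force: 7.0
t 21.55 case xy [-39.6  -0. ] tip z 58.1 F [-4.3 -1.7 14.3] turn [ 0.04 -0.01  0.03]
```

The lid is solid at 58 mm, so it's fully shut. I'll retract and hand in.

```bash
python3 -m handwheel '[[0,0,0,-30,0,0,0],[0,0,0,-60,0,0,0],[0,0,0,-60,0,0,0],[0,0,0,0,0,0,0],[0,0,0,0,0,0,0]]'; python3 go.py; python3 -c "
from station import job
print(job.sign_off())"
```

```text
time_s: 22.18
position: [0.4864, 0.1321, 0.2253]
tool_rot: [3.131, 0.258, -0.001]
ft_force: [-0.2, -0.7, -0.8]
finger_gap: 0.0003
gripper_force: 0.0
t 22.18 case xy [-40.2  -0.3] tip z 206.3 F [-0.2 -0.7 -0.8] turn [0.02 0.03 0.01]
the job is handed in; nothing more can be done
None
```

Job handed in at 22 s: the sample is seated (top at 37 mm) and the lid fully shut (58 mm); while I moved in to check the lid, the fingers slipped off and wedged at its front edge at about 54 N, possibly hurrying the end of its closing, and I saw nothing round the case displaced.

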